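# Set out the consumables rack for a board repair

### The job

Set out the consumables in the plywood rack, one to a pocket and centred: the tall jar in the pocket next to the tall bottle with the white nozzle, the flat jar in the pocket next to the short bottle with the dark cap, and the smaller of the two white cartons in the middle pocket between the two jars, lying flat with its long side along the rack. Then set the little tin centred on top of the flat jar. Leave the two bottles standing where they are, and the larger carton too.

Things in the scene. Friction and masses are not known exactly. Their poses are not given: they have to be found in the camera images.
- rack: fixed plywood rack, 84 x 364 mm and 10 mm high, with five open pockets in a row along its y axis; origin at the centre of its underside, z up. Pocket centres lie on its y axis at y = -144, -72, 0, 72 and 144 mm; each pocket is 76 mm (x) by 68 mm (y) inside, its floor 4 mm above the table, its walls 4 mm thick with their top 10 mm above the table. The two end pockets hold the two bottles; the three inner ones are empty at the start. Which bottle stands at which end varies.
- nozzle_bottle: the taller bottle: plain white, 34 mm across, 104 mm high with a white pointed nozzle; stands loose in one end pocket of the rack, to be left there; origin at the centre of its underside, z up
- oil_bottle: the shorter bottle: 29 mm across, 82 mm high, off-white with an orange patch and a dark pointed cap; stands loose in the other end pocket, to be left there; origin at the centre of its underside, z up
- tall_jar: tall round screw jar, white with a red-edged label and a white lid, 50 mm across (lid 51 mm, the upper 23 mm), 60 mm high; starts on the open bench between the rack and the back of the table, left of the opened keyboard; origin at the centre of its underside, z up
- flat_jar: squat round screw jar with a flat yellow lid (not the similar ones that stand far to the right behind the keyboard), 54 mm across (lid 55 mm, the upper 15 mm), 38 mm high; starts on the open bench between the rack and the back of the table, left of the opened keyboard; origin at the centre of its underside, z up
- tin: little flat round tin, white with a grey lid, 36 mm across, 18 mm high; starts on the open bench between the rack and the back of the table, left of the opened keyboard; origin at the centre of its underside, z up
- small_carton: the smaller white card carton, 38 mm (x) by 54 mm (y, its long side) and 28 mm high; starts on the open bench between the rack and the back of the table, left of the opened keyboard; origin at the centre of its underside, z up
- large_carton: the larger white card carton, 62 mm (x) by 72 mm (y) and 42 mm high, a bystander standing loose among the things, to be left alone; origin at the centre of its underside, z up
There are look-alikes about, which are no part of the job. What is shaped like the oil_bottle but purple is not meant. Leave any red look-alike of the nozzle_bottle alone.

How it is judged:
By the outcome, as a careful person would: the job done as asked, in the order asked, and still so for the second after the job is handed in, with the robot touching nothing.
It also fails if it takes over 96 s, if anything falls off the work surface, if the arm or the gripper's body presses on something with over 40 N, if the wrist force passes 120 N, or if a joint passes its speed limit or range.

### The arm

A 6-joint arm with a two-finger parallel gripper is mounted at the origin on a cart in front of the work surface, level with it; the furniture and walls round the work are solid. World frame = base frame: x ahead of the robot, y to its left, z up, the work surface at z = 0. Lengths are in m, angles in rad, forces in N, time in s.
With the tool pointing down it reaches from about 0.35 to 0.975 m from the base axis. Payload 7.1 kg.
Tool frame: the origin (TCP) lies at the centre of the arm's flange, where the gripper is bolted on; the fingertips stand 182 mm ahead of it and the grasp point (between the pads) lies 163 mm ahead of it; z points along the fingers, y is the direction in which the jaws open and shut (so a half turn about z gives the same grasp; the last joint's range is limited). The gripper opens to 88 mm and grips with 3 to 60 N. Pads are 20 mm wide; open, the fingers measure 115 mm over their backs; the gripper's body (75 mm by 178 mm) begins 61 mm behind the grasp point.
Start: joints at [-1.302, 0.423, 1.63, -0, 1.089, -0.019], TCP at [0.177, -0.599, 0.405] pointing down, gripper open.
Joint ranges: [-3, 3], [-0.9, 2.11], [0.09, 2.58], [-1.31, 4.45], [0.11, 2.69], [-2.54, 2.54]. Speed limits (rad/s): [2.39, 2.39, 3.01, 3.14, 3.14, 3.14].

### API

Orientations are given as a unit quaternion [x, y, z, w].
In Python, from bench import env gives the robot as it stands.
- The arm moves only by the tool arm_command, never from a script. Its argument "targets" is a list of rows, each a list of 7 numbers: the shift along the tool's x, y, z in cm, then the turn, a rotation vector about the tool's x, y, z in units of 6 degrees (1.0 is 6 degrees), then the opening, from 0 (shut) to 1 (fully open). In form: [[dx, dy, dz, ax, ay, az, gripper], ...]. A call has 1 to 12 rows; each row is the pose to reach, as a shift and turn from the pose commanded when the call began, along the tool's axes at that moment; what a row does not reach only later rows make up. A row lasts 1/12 s, in which the tool goes at most 41.7 mm and 7.16 degrees, less where a joint would pass 70% of its speed; a pose out of reach is approached as far as the arm can. A call with a gripper value outside its range is refused whole. The fingers move at their own pace and stop on an object; "squeeze" is the grip in N (left out, the last holds). Time passes only in rows, so rows that repeat a pose let the fingers close. It gives the time, the measured TCP pose, the force and the opening at its end, in the units of the state.
- env.get_obs(): the state, without advancing time (a new reading comes with each control period).
- env.read_camera(name): name is "side" or "top" or "wrist"; returns a dict with "pixels" (420x560x3 uint8, red, green, blue), "fx", "fy", "cx", "cy" (pixels), "T" (4x4, takes a point from camera to world coordinates). Camera axes: x right, y up, looking along -z (the intrinsics and any distortion apply to the point x, -y, -z); pixel columns grow to the right and rows downward; lengths in m; the calibration is good to about 2 mm. A picture is of the moment at which its call begins. There is no depth.
- env.close_job(): hands the job in, once; it reports no verdict.
The state is a dict: "time": time; "q": joint angles; "joint_velocities": joint speeds; "joint_efforts": joint torques, N m; "tool_pos": TCP position; "ee_rot": TCP orientation; "wrist_force": force on the tool from outside, world axes, zero at the start; "wrist_torque": the same for the moment, N m; "width": finger opening in m.
Only numpy, scipy, OpenCV 4.12 (cv2) and the standard library are available. Lean on these libraries where they do the work, as an engineer would, in place of code of your own. Each camera call takes 0.05 s, during which the arm holds its last target.

## Working session

There is one attempt and no reset: what is moved stays moved. The work goes in short steps, Python scripts to look and compute and a tool call to move; the robot and the scene stay as the last step left them, time stands still between calls to the robot, and variables do not carry over. Pictures are saved under pics/ and viewed, and the job is handed in when it is done.

Besides the shell and the picture viewer there is one more tool, called after "Request:" in YAML: its name, and indented under it one key for each argument. arm_command: Moves the arm, as the interface text tells. Its arguments: {"type":"object","properties":{"targets":{"type":"array"},"squeeze":{"type":"number"}},"required":["targets"]}

```bash
mkdir -p pics; ls; cat > h.py <<'E'
import numpy as np, cv2
from bench import env
def snap(name,fn):
    c=env.read_camera(name); cv2.imwrite('pics/'+fn,c['pixels'][:,:,::-1]); 
    np.savez('pics/'+fn[:-4]+'.npz',**{k:np.array(v) for k,v in c.items() }) 
    return c
E
python3 - <<'E'
from h import *
for n in ['side','top','wrist']:
    c=snap(n,n+'0.png'); print(n,[k for k in c],c['fx'],c['cx'],c['cy'],np.round(c['T'],3).tolist(), {k:c[k] for k in c if k not in('pixels','T')})
print(env.get_obs())
E
```

```text
pics
side ['pixels', 'fx', 'fy', 'cx', 'cy', 'T'] 422.9927319975416 282.31061882481146 215.44182135468608 [[0.991, 0.072, -0.109, 0.448], [-0.129, 0.394, -0.91, -0.892], [-0.022, 0.916, 0.4, 0.396], [0.0, 0.0, 0.0, 1.0]] {'fx': 422.9927319975416, 'fy': 422.9927319975416, 'cx': 282.31061882481146, 'cy': 215.44182135468608}
top ['pixels', 'fx', 'fy', 'cx', 'cy', 'T'] 446.6306225607121 277.85614123049317 216.1340097381063 [[0.01, 0.981, -0.196, 0.358], [-1.0, 0.011, 0.001, -0.064], [0.003, 0.196, 0.981, 0.964], [0.0, 0.0, 0.0, 1.0]] {'fx': 446.6306225607121, 'fy': 446.6306225607121, 'cx': 277.85614123049317, 'cy': 216.1340097381063}
wrist ['pixels', 'fx', 'fy', 'cx', 'cy', 'T'] 357.9567369696348 278.91656804517595 212.30841157972796 [[0.285, 0.926, 0.248, 0.245], [-0.959, 0.275, 0.072, -0.58], [-0.002, -0.258, 0.966, 0.384], [0.0, 0.0, 0.0, 1.0]] {'fx': 357.9567369696348, 'fy': 357.9567369696348, 'cx': 278.91656804517595, 'cy': 212.30841157972796}
{'time': 0.15, 'q': array([-1.30200266e+00,  4.23670982e-01,  1.63046774e+00,  3.51458368e-05,
        1.08861198e+00, -1.89669573e-02]), 'joint_velocities': array([-0.00045876, -0.00208377, -0.00043802, -0.0001455 , -0.00149674,
       -0.00087877]), 'joint_efforts': array([ 1.67239225e-03, -5.44983530e+01, -2.73917770e+01,  6.45150268e-02,
        2.04808766e-02, -6.60383125e-05]), 'tool_pos': array([ 0.17737288, -0.5990911 ,  0.40409496]), 'ee_rot': array([ 9.89668075e-01,  1.43376305e-01, -5.66962433e-05, -5.76449236e-04]), 'wrist_force': array([ 0.6304272 , -0.46122037,  0.95280319]), 'wrist_torque': array([-0.04302755,  0.0191789 , -0.02315788]), 'width': 0.08791263800316826}
```

View pics/top0.png

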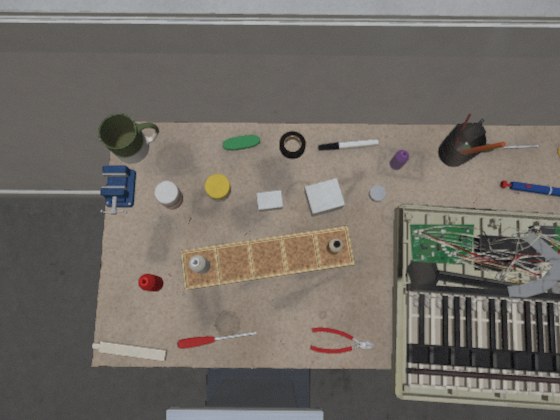

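View pics/side0.png

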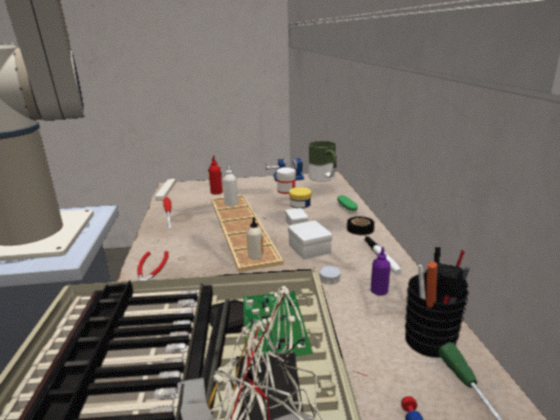

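View pics/wrist0.png

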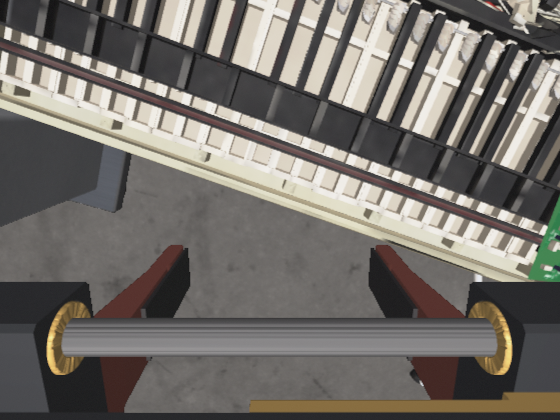

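The top view shows the nozzle bottle in the left end pocket (197,263) and the oil bottle in the right (335,245). The tall jar is at (167,194), the flat jar (217,187), the small carton (270,200), the large carton (325,196) and the tin (377,193). I'll zoom in to measure.

```bash
python3 - <<'E'
import cv2
t=cv2.imread('pics/top0.png');s=cv2.imread('pics/side0.png')
cv2.imwrite('pics/topz.png',cv2.resize(t[160:300,140:400],None,fx=3,fy=3,interpolation=cv2.INTER_CUBIC))
cv2.imwrite('pics/sidez.png',cv2.resize(s[150:290,200:400],None,fx=4,fy=4,interpolation=cv2.INTER_CUBIC))
E
```

```text
(no output)
```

View pics/topz.png

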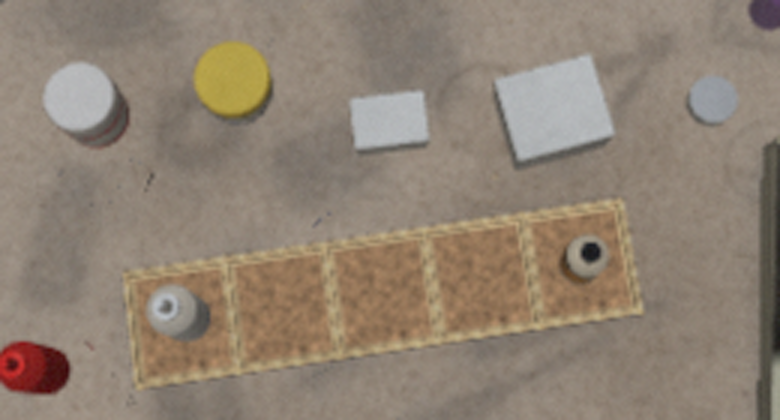

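View pics/sidez.png

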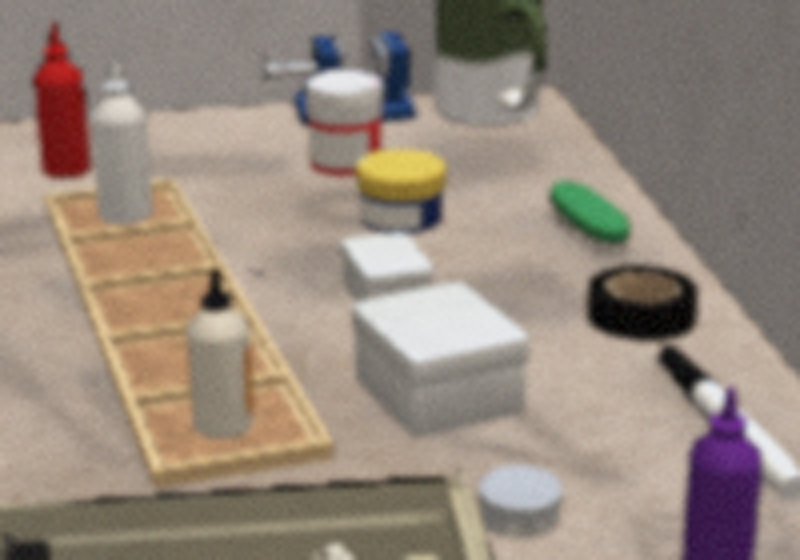

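```bash
cat >> h.py <<'E'
def ray(c,u,v):
    T=np.array(c['T']); d=T[:3,:3]@np.array([(u-c['cx'])/c['fx'],-(v-c['cy'])/c['fy'],-1]); return T[:3,3],d
def onz(c,u,v,z):
    o,d=ray(c,u,v); return o+d*(z-o[2])/d[2]
def tri(rs):
    A=np.zeros((3,3));b=np.zeros(3)
    for o,d in rs:
        d=d/np.linalg.norm(d);P=np.eye(3)-np.outer(d,d);A+=P;b+=P@o
    x=np.linalg.solve(A,b)
    return x,[np.linalg.norm(np.cross(x-o,d/np.linalg.norm(d))) for o,d in rs]
def proj(c,p):
    T=np.array(c['T']); q=T[:3,:3].T@(np.asarray(p)-T[:3,3]); return c['cx']+c['fx']*q[0]/-q[2], c['cy']-c['fy']*q[1]/-q[2]
def load(fn):
    d=np.load('pics/'+fn); return {k:d[k] for k in d}
def mk(name,fn): return snap(name,fn)
E
cat > m1.py <<'E'
from h import *
t=load('top0.npz');s=load('side0.npz')
Z=lambda u,v:((u+.5)/3-.5+140,(v+.5)/3-.5+160)
S=lambda u,v:((u+.5)/4-.5+200,(v+.5)/4-.5+150)
np.set_printoptions(precision=4,suppress=True)
for n,a,b,h in [('tall',(80,97),(345,88),.06),('flat',(233,80),(402,165),.038),('tin',(712,100),(520,488),.018),('smallc',(389,120),(387,259),.028),('large',(551,108),(440,323),.042),
 ('rackFL',(124,272),(165,180),.01),('rackFR',(622,200),(330,440),.01)]:
    x,r=tri([ray(t,*Z(*a)),ray(s,*S(*b))]); print(n,x,np.round(r,4),'onz',onz(t,*Z(*a),h))
R=np.array([onz(t,*Z(*a),.01) for a in [(124,272),(622,200),(642,313),(139,388)]])
print('rack',R,R.mean(0)); e=R[0]-R[1]; e2=R[3]-R[2]; print(np.linalg.norm(e),np.linalg.norm(e2),np.linalg.norm(R[0]-R[3]),np.linalg.norm(R[1]-R[2]),[np.degrees(np.arctan2(-v[0],v[1])) for v in(e,e2)])
for P,h in [([(351,98),(423,91),(428,143),(355,150)],.028),([(494,81),(590,55),(614,133),(518,160)],.042)]:
    C=np.array([onz(t,*Z(*a),h) for a in P]); print(C.mean(0),[ (np.linalg.norm(C[i]-C[i-1]),np.degrees(np.arctan2(*(C[i]-C[i-1])[1::-1]))) for i in range(4)])
E
python3 m1.py
```

```text
tall [0.5884 0.1695 0.0551] [0.0001 0.0001] onz [0.5872 0.1683 0.06  ]
flat [0.6078 0.0657 0.037 ] [0.0009 0.0009] onz [0.6065 0.0655 0.038 ]
tin [ 0.6011 -0.281   0.0164] [0.0001 0.0001] onz [ 0.6008 -0.2806  0.018 ]
smallc [ 0.5815 -0.0459  0.0245] [0.0002 0.0002] onz [ 0.5808 -0.046   0.028 ]
large [ 0.5886 -0.1612  0.0391] [0.0004 0.0004] onz [ 0.5875 -0.1609  0.042 ]
rackFL [0.4686 0.142  0.0096] [0.0029 0.0029] onz [0.4715 0.1421 0.01  ]
rackFR [ 0.5275 -0.2149  0.01  ] [0.0001 0.0001] onz [ 0.5276 -0.2149  0.01  ]
rack [[ 0.4715  0.1421  0.01  ]
 [ 0.5276 -0.2149  0.01  ]
 [ 0.4461 -0.2275  0.01  ]
 [ 0.3898  0.1272  0.01  ]] [ 0.4587 -0.0433  0.01  ]
0.36137666088249737 0.3591852377255955 0.0830412261069116 0.0823920688415424 [np.float64(8.932158890299041), np.float64(9.031926798786188)]
[ 0.5805 -0.0462  0.028 ] [(np.float64(0.038409797507322284), np.float64(5.3930263082915175)), (np.float64(0.05209201946256939), np.float64(-83.63628986924371)), (np.float64(0.03852321176361214), np.float64(-174.14981783378659)), (np.float64(0.052397574897209), np.float64(96.23535825869644))]
[ 0.5882 -0.163   0.042 ] [(np.float64(0.05959509055344929), np.float64(16.369060390705208)), (np.float64(0.071411849197394), np.float64(-73.78030357788728)), (np.float64(0.059150001806451254), np.float64(-164.23717882669737)), (np.float64(0.0707862454659323), np.float64(106.58132061267915))]
```

```bash
cat >> h.py <<'E'
from scipy.spatial.transform import Rotation as Ro
def plan(x,y,tip,yaw):
    """target: grasp axis at x,y, fingertips at height tip, tool y at yaw deg"""
    o=env.get_obs(); R=Ro.from_quat(o['ee_rot']); yv=np.array([np.cos(np.radians(yaw)),np.sin(np.radians(yaw)),0]); zv=np.array([0,0,-1.])
    Rt=Ro.from_matrix(np.stack([np.cross(yv,zv),yv,zv],1)); p=np.array([x,y,tip+.182])
    print('t',round(o['time'],2),'pos',np.round(o['tool_pos'],4),'w',round(o['width'],4),'F',np.round(o['wrist_force'],1),'cur yaw',round(np.degrees(np.arctan2(*R.as_matrix()[1::-1,1])),2))
    print('shift cm',np.round(R.inv().apply(p-o['tool_pos'])*100,2),'turn',np.round((R.inv()*Rt).as_rotvec(degrees=True)/6,2))
E
python3 - <<'E'
from h import *
plan(.53,-.15,.222,9)
t=load('top0.npz');s=load('side0.npz')
S=lambda u,v:((u+.5)/4-.5+200,(v+.5)/4-.5+150)
# case corner
print(tri([ray(t,397,207),ray(s,316,270)]))
print([proj(s,(.60,-.281,z)) for z in(0,.018)], [onz(t,u,v,.09) for u,v in[(120,130),(152,130),(115,172)]],[onz(t,397,207,h) for h in (.02,.05)])
E
```

```text
t 0.15 pos [ 0.1774 -0.5991  0.4041] w 0.0879 F [ 0.6 -0.5  1. ] cur yaw -73.51
shift cm [ 46.56 -33.06   0.05] turn [-1.000e-02 -1.000e-02 -1.375e+01]
(array([ 0.56704051, -0.31647874,  0.04317599]), [np.float64(0.0027064288884947685), np.float64(0.0027064288884949693)])
[(np.float64(328.85930882149614), np.float64(279.8704433375401)), (np.float64(329.0855675062344), np.float64(270.86843718123225))] [array([0.7109696 , 0.26438427, 0.09      ]), array([0.71173183, 0.19811186, 0.09      ]), array([0.62036249, 0.26732962, 0.09      ])] [array([ 0.56946952, -0.32248352,  0.02      ]), array([ 0.56274219, -0.31427163,  0.05      ])]
```

Request:
arm_command:
  targets:
    - [1.5, -1, 0, 0, 0, -0.5, 1]
    - [5, -3.5, 0, 0, 0, -1.5, 1]
    - [8, -6, 0, 0, 0, -2.5, 1]
    - [11, -8, 0, 0, 0, -3.5, 1]
    - [14, -10, 0, 0, 0, -4.5, 1]
    - [17, -12, 0, 0, 0, -5.5, 1]
    - [20, -14, 0, 0, 0, -6.5, 1]
    - [23, -16, 0, 0, 0, -7.5, 1]
    - [26, -18, 0, 0, 0, -8.5, 1]
    - [29, -20.5, 0, 0, 0, -9.5, 1]
    - [32, -22.5, 0, 0, 0, -10.5, 1]
    - [35, -25, 0, 0, 0, -11.5, 1]

```text
time: 1.15
tool_pos: [0.443, -0.2589, 0.4047]
ee_rot: [0.733, 0.681, 0.0, 0.0]
wrist_force: [0.4, -1.2, -0.0]
width: 0.0881
```

```bash
python3 -c "
from h import *
plan(.53,-.15,.222,9)"
```

```text
t 1.15 pos [ 0.443  -0.2589  0.4047] w 0.0881 F [ 0.4 -1.2 -0. ] cur yaw -4.23
shift cm [11.5   7.88  0.07] turn [ 0.    0.   -2.21]
```

Request:
arm_command:
  targets:
    - [3, 2, 0, 0, 0, -0.7, 1]
    - [6, 4, 0, 0, 0, -1.4, 1]
    - [9, 6, 0, 0, 0, -2, 1]
    - [11, 7.6, 0, 0, 0, -2.2, 1]
    - [11.5, 7.9, 0, 0, 0, -2.2, 1]
    - [11.5, 7.9, 0, 0, 0, -2.2, 1]

```text
time: 1.65
tool_pos: [0.5306, -0.1505, 0.4044]
ee_rot: [0.651, 0.759, -0.0, -0.0]
wrist_force: [0.4, -1.3, 0.9]
width: 0.0877
```

```bash
python3 -c "
from h import *
snap('wrist','w1.png')
plan(.53,-.01,.222,9)"
```

```text
t 1.7 pos [ 0.5298 -0.1514  0.4043] w 0.0876 F [-0.8 -0.8 -0. ] cur yaw 8.75
shift cm [13.98  2.18  0.03] turn [-0.01 -0.   -0.04]
```

View pics/w1.png

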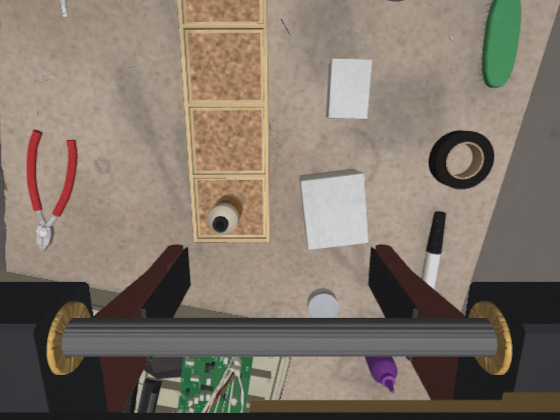

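The wrist view shows the rack end with the oil bottle (223,215), the small carton (350,88), the large carton (335,210) and the tin (323,306). Next I'll move left for a second view.

Request:
arm_command:
  targets:
    - [2, 0.3, 0, 0, 0, 0, 1]
    - [5.5, 0.8, 0, 0, 0, 0, 1]
    - [9, 1.4, 0, 0, 0, 0, 1]
    - [12.5, 2, 0, 0, 0, 0, 1]
    - [14, 2.2, 0, 0, 0, 0, 1]
    - [14, 2.2, 0, 0, 0, 0, 1]

```text
time: 2.2
tool_pos: [0.5296, -0.009, 0.4046]
ee_rot: [0.651, 0.759, -0.0, -0.0]
wrist_force: [-0.0, -0.4, 0.5]
width: 0.0881
```

```bash
python3 -c "
from h import *
snap('wrist','w2.png')
"
```

```text
(no output)
```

View pics/w2.png

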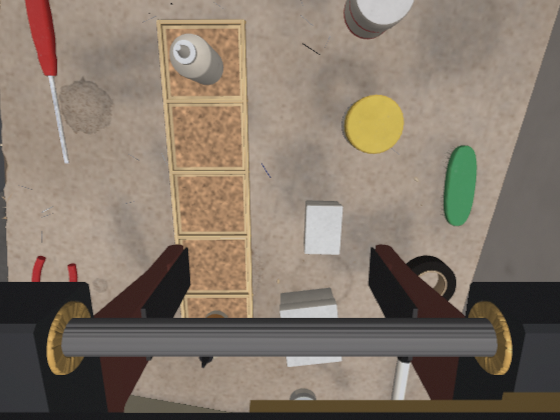

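```bash
cat > ov.py <<'E'
from h import *
import sys
C=np.array([.4587,-.0433]);yaw=9.0
def rk(x,y,z,C=C,yaw=yaw):
    a=np.radians(yaw);return (C[0]+x*np.cos(a)-y*np.sin(a),C[1]+x*np.sin(a)+y*np.cos(a),z)
if __name__=='__main__':
  for f in ['w1','w2','top0']:
    c=load(f+'.npz'); im=cv2.resize(c['pixels'][:,:,::-1],None,fx=3,fy=3,interpolation=cv2.INTER_CUBIC)
    P=lambda p:tuple(int(round((v+.5)*3-.5)) for v in proj(c,p))
    for sx in(-.042,.042): cv2.line(im,P(rk(sx,-.182,.01)),P(rk(sx,.182,.01)),(0,255,0),1)
    for sy in(-.182,.182,-.108,-.036,.036,.108): cv2.line(im,P(rk(-.042,sy,.01)),P(rk(.042,sy,.01)),(0,255,0),1)
    for (x,y,z,r) in [(.5872,.1683,.06,.0255),(.6065,.0655,.038,.0275),(.6008,-.2806,.018,.018)]:
        cv2.polylines(im,[np.array([P((x+r*np.cos(t),y+r*np.sin(t),z)) for t in np.linspace(0,6.28,40)])],True,(0,0,255),1)
    a=np.radians(6.0);q=[]
    for x,y in [(-.019,-.027),(.019,-.027),(.019,.027),(-.019,.027)]: q.append(P((.5807+x*np.cos(a)-y*np.sin(a),-.0461+x*np.sin(a)+y*np.cos(a),.028)))
    cv2.polylines(im,[np.array(q)],True,(255,0,0),1)
    y0,y1,x0,x1={'w1':(0,270,150,420),'w2':(0,270,150,420),'top0':(170,300,140,400)}[f]
    o=im[y0*3:y1*3,x0*3:x1*3]; cv2.imwrite('pics/ov_%s.png'%f,cv2.resize(o,None,fx=.74,fy=.74,interpolation=cv2.INTER_AREA) if f!='top0' else o)
E
python3 ov.py
```

```text
(no output)
```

View pics/ov_w1.png

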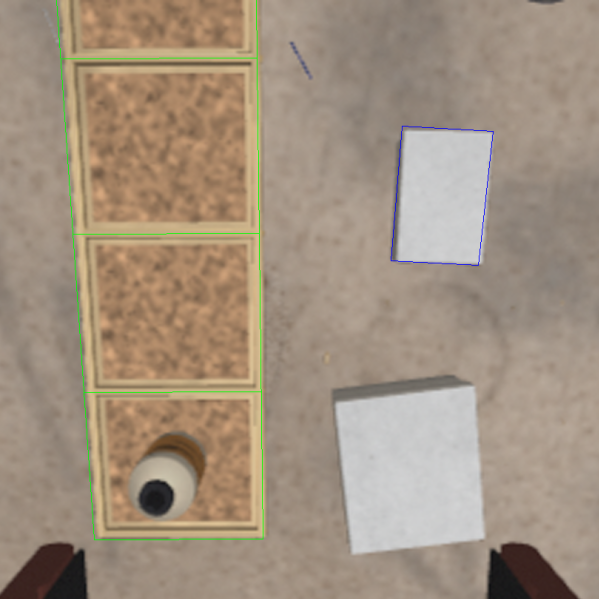

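View pics/ov_w2.png

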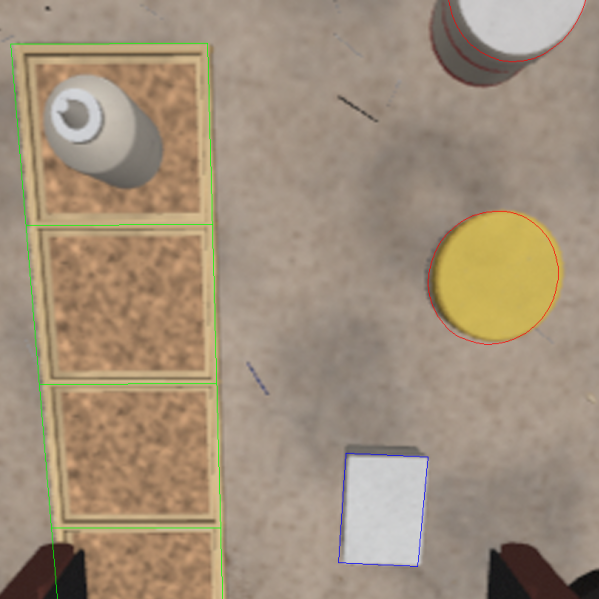

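View pics/ov_top0.png

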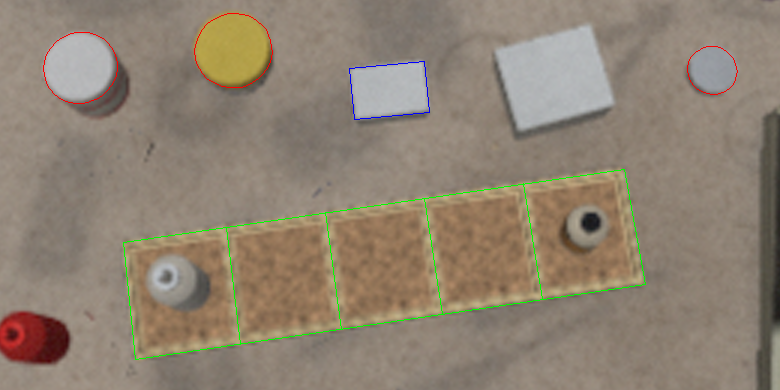

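```bash
python3 -c "
from h import *
plan(.588,.169,.036,9)
"
```

```text
t 2.25 pos [ 0.5298 -0.0102  0.4047] w 0.0877 F [0.5 0.3 0.1] cur yaw 8.73
shift cm [16.84  8.49 18.66] turn [-0.01  0.   -0.04]
```

Request:
arm_command:
  targets:
    - [2, 1, 0.5, 0, 0, 0, 1]
    - [5, 2.5, 2, 0, 0, 0, 1]
    - [8.5, 4.3, 4, 0, 0, 0, 1]
    - [12, 6, 6, 0, 0, 0, 1]
    - [15, 7.5, 8, 0, 0, 0, 1]
    - [16.8, 8.5, 9.5, 0, 0, 0, 1]
    - [16.8, 8.5, 12, 0, 0, 0, 1]
    - [16.8, 8.5, 15, 0, 0, 0, 1]
    - [16.8, 8.5, 17.5, 0, 0, 0, 1]
    - [16.8, 8.5, 18.6, 0, 0, 0, 1]
    - [16.8, 8.5, 18.6, 0, 0, 0, 1]

```text
time: 3.17
tool_pos: [0.5884, 0.1667, 0.216]
ee_rot: [0.652, 0.758, -0.002, -0.001]
wrist_force: [0.4, -0.2, -0.1]
width: 0.0879
```

Request:
arm_command:
  targets:
    - [0, 0, 0, 0, 0, 0, 0.45]
    - [0, 0, 0, 0, 0, 0, 0.4]
    - [0, 0, 0, 0, 0, 0, 0.4]
    - [0, 0, 0, 0, 0, 0, 0.4]
    - [0, 0, 0, 0, 0, 0, 0.4]
    - [0, 0, 0, 0, 0, 0, 0.4]
    - [0, 0, 0, 0, 0, 0, 0.4]
    - [0, 0, 0, 0, 0, 0, 0.4]
  squeeze: 20

```text
time: 3.83
tool_pos: [0.5893, 0.169, 0.2194]
ee_rot: [0.651, 0.759, 0.0, 0.0]
wrist_force: [-1.3, -0.9, 6.1]
width: 0.05
```

```bash
python3 -c "
from h import *
snap('wrist','w3.png')
plan(.588,.169,.036,9)
"
```

```text
t 3.88 pos [0.5893 0.169  0.2194] w 0.05 F [-0.4 -0.4  6.3] cur yaw 8.7
shift cm [ 0.02 -0.13  0.14] turn [ 0.01 -0.   -0.05]
```

View pics/w3.png

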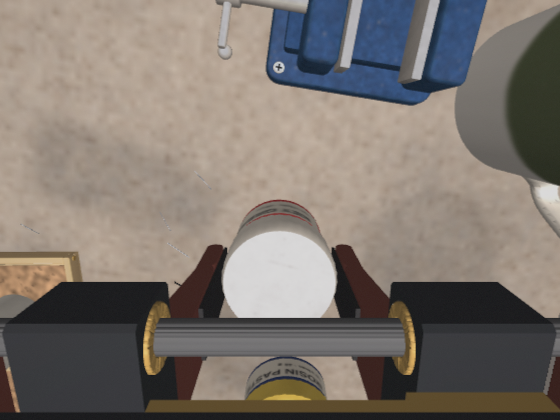

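```bash
python3 -c "
from h import *
c=load('w3.npz'); print(onz(c,279,277,.06))
from ov import rk
print(rk(0,.072,0),rk(0,-.072,0))
"
```

```text
[0.58897584 0.17289743 0.06      ]
(np.float64(0.44743671851710337), np.float64(0.02781356052284991), 0) (np.float64(0.4699632814828966), np.float64(-0.1144135605228499), 0)
```

Request:
arm_command:
  targets:
    - [0, 0, -1, 0, 0, 0, 0.4]
    - [0, 0, -3, 0, 0, 0, 0.4]
    - [0, 0, -6, 0, 0, 0, 0.4]
    - [0, 0, -8, 0, 0, 0, 0.4]
    - [0, 0, -8, 0, 0, 0, 0.4]

```text
time: 4.3
tool_pos: [0.5905, 0.1693, 0.3034]
ee_rot: [0.651, 0.759, 0.003, 0.002]
wrist_force: [0.1, 1.1, -0.0]
width: 0.0502
```

```bash
python3 -c "
from h import *
snap('wrist','w4.png')
plan(.4475,.0278,.044,9)
"
```

```text
t 4.35 pos [0.5898 0.1691 0.3013] w 0.0504 F [ 0.   0.8 -1.1] cur yaw 8.7
shift cm [-11.82 -16.24   7.45] turn [ 0.05 -0.   -0.05]
```

View pics/w4.png

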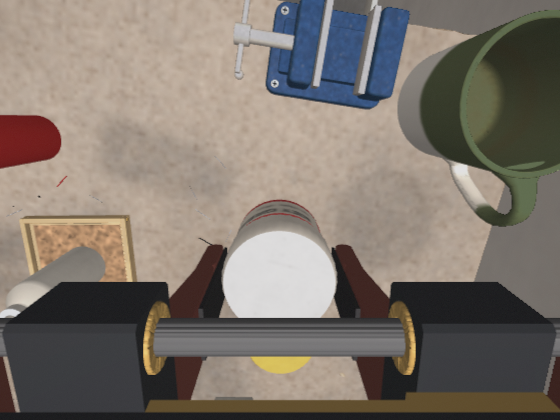

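```bash
python3 -c "
from h import *
c=load('w3.npz'); im=cv2.resize(c['pixels'][:,:,::-1],None,fx=4,fy=4,interpolation=cv2.INTER_CUBIC).copy()
for y,col in [(.167,(255,0,0)),(.169,(0,0,255)),(.171,(0,255,0))]:
  P=[proj(c,(.5893+.0255*np.cos(t),y+.0255*np.sin(t),.06)) for t in np.linspace(0,6.28,60)]
  cv2.polylines(im,[np.round((np.array(P)+.5)*4-.5).astype(int)],True,col,1)
cv2.imwrite('pics/fit3.png',im[760:1360,820:1420])
"
```

```text
(no output)
```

View pics/fit3.png

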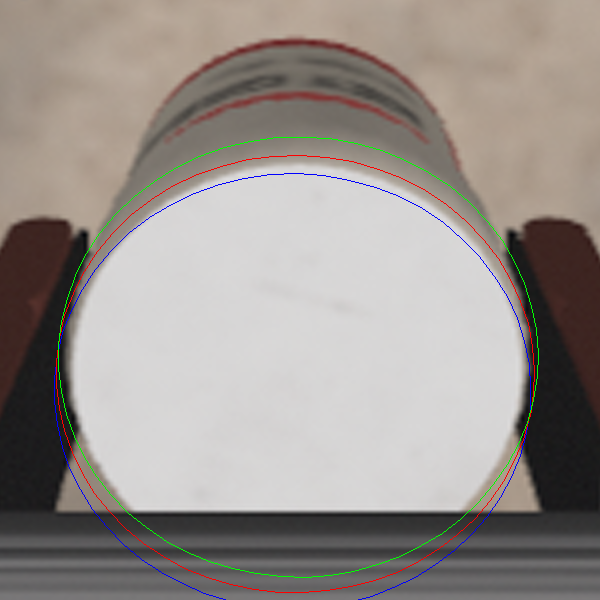

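Request:
arm_command:
  targets:
    - [-1, -1.2, -1.5, 0, 0, 0, 0.4]
    - [-3.5, -4, -2.5, 0, 0, 0, 0.4]
    - [-6, -7, -2.5, 0, 0, 0, 0.4]
    - [-8.5, -10.5, -2.5, 0, 0, 0, 0.4]
    - [-10.5, -13.5, -2.5, 0, 0, 0, 0.4]
    - [-11.7, -15.8, -2.5, 0, 0, 0, 0.4]
    - [-11.8, -16.2, -2, 0, 0, 0, 0.4]
    - [-11.8, -16.2, 0, 0, 0, 0, 0.4]
    - [-11.8, -16.2, 2, 0, 0, 0, 0.4]
    - [-11.8, -16.2, 2, 0, 0, 0, 0.4]
    - [-11.8, -16.2, 2, 0, 0, 0, 0.4]

```text
time: 5.27
tool_pos: [0.4466, 0.028, 0.2776]
ee_rot: [0.651, 0.759, -0.001, -0.001]
wrist_force: [0.1, 0.9, -1.2]
width: 0.0505
```

```bash
python3 -c "
from h import *
snap('wrist','w5.png')
snap('top','t5.png')
plan(.4475,.0278,.0425,9)
"
```

```text
t 5.37 pos [0.4473 0.028  0.2789] w 0.0498 F [ 0.   0.2 -0.4] cur yaw 8.71
shift cm [-0.03  0.02  5.44] turn [-0.   -0.   -0.05]
```

View pics/w5.png

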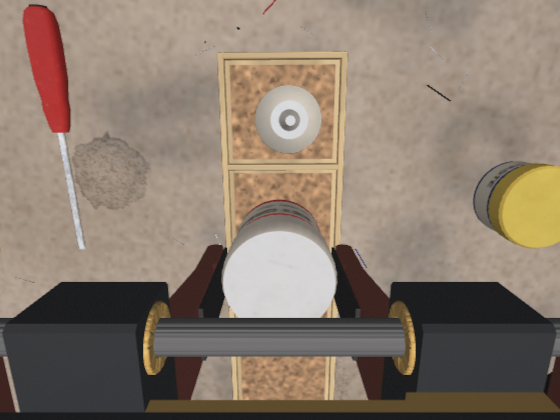

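```bash
python3 -c "
from h import *
from ov import rk
c=load('w5.npz'); im=cv2.resize(c['pixels'][:,:,::-1],None,fx=4,fy=4,interpolation=cv2.INTER_CUBIC).copy()
P=lambda p:tuple(int(round((v+.5)*4-.5)) for v in proj(c,p))
for sx in(-.042,-.038,.038,.042): cv2.line(im,P(rk(sx,-.182,.01)),P(rk(sx,.182,.01)),(0,255,0),1)
for sy in(.182,.178,.106,.11): cv2.line(im,P(rk(-.042,sy,.01)),P(rk(.042,sy,.01)),(0,255,0),1)
cv2.imwrite('pics/fit5.png',im[180:780,820:1420])
"
```

```text
(no output)
```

View pics/fit5.png

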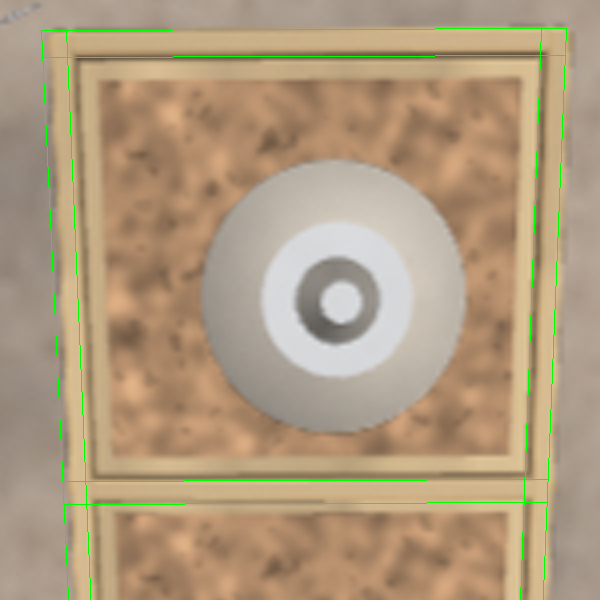

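Request:
arm_command:
  targets:
    - [0, 0, 1.5, 0, 0, 0, 0.4]
    - [0, 0.1, 3.5, 0, 0, 0, 0.4]
    - [0, 0.1, 4.8, 0, 0, 0, 0.4]
    - [0, 0.1, 5.4, 0, 0, 0, 0.4]
    - [0, 0.1, 5.5, 0, 0, 0, 0.4]
    - [0, 0.1, 5.5, 0, 0, 0, 0.4]
    - [0, 0.1, 5.5, 0, 0, 0, 0.4]

```text
time: 5.95
tool_pos: [0.4482, 0.028, 0.2244]
ee_rot: [0.651, 0.759, 0.0, 0.0]
wrist_force: [0.8, 0.9, -0.2]
width: 0.0504
```

```bash
python3 -c "
from h import *
plan(.448,.0278,.0414,9)
"
```

```text
t 5.95 pos [0.4482 0.028  0.2244] w 0.0504 F [ 0.8  0.9 -0.2] cur yaw 8.7
shift cm [-0.01 -0.02  0.1 ] turn [ 0.01  0.   -0.05]
```

Request:
arm_command:
  targets:
    - [0, 0, 0.1, 0, 0, 0, 0.4]
    - [0, 0, 0.12, 0, 0, 0, 0.4]
    - [0, 0, 0.12, 0, 0, 0, 0.5]
    - [0, 0, 0.12, 0, 0, 0, 0.75]
    - [0, 0, 0.12, 0, 0, 0, 0.9]
    - [0, 0, 0.12, 0, 0, 0, 0.9]
    - [0, 0, 0.12, 0, 0, 0, 0.9]

```text
time: 6.53
tool_pos: [0.4478, 0.0279, 0.2226]
ee_rot: [0.651, 0.759, 0.0, 0.0]
wrist_force: [0.6, -0.6, 0.5]
width: 0.0733
```

Request:
arm_command:
  targets:
    - [0, 0, -1.5, 0, 0, 0, 0.9]
    - [0, 0, -4, 0, 0, 0, 0.9]
    - [0, 0, -7, 0, 0, 0, 0.9]
    - [0, 0, -9, 0, 0, 0, 0.9]
    - [0, 0, -9, 0, 0, 0, 0.9]
    - [0, 0, -9, 0, 0, 0, 0.9]

```text
time: 7.03
tool_pos: [0.448, 0.0279, 0.3132]
ee_rot: [0.652, 0.759, 0.001, 0.001]
wrist_force: [-0.4, 0.2, -0.0]
width: 0.079
```

```bash
python3 -c "
from h import *
snap('wrist','w6.png')
plan(.6078,.066,.015,8.7)
"
```

```text
t 7.08 pos [0.4476 0.0279 0.3123] w 0.079 F [ 0.4 -1.   0.3] cur yaw 8.69
shift cm [ 1.35 16.41 11.54] turn [ 0.  0. -0.]
```

View pics/w6.png

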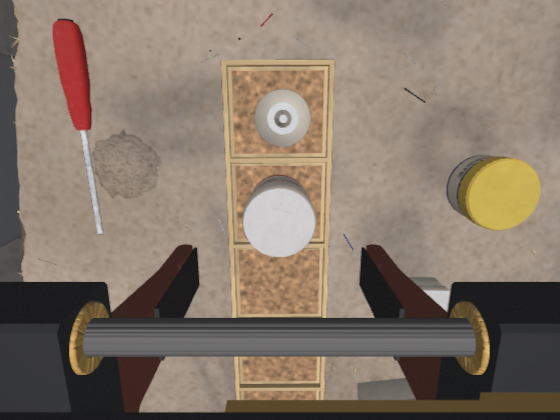

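```bash
python3 -c "
from h import *
c=load('w6.npz'); w2=load('w2.npz');t=load('top0.npz'); print(onz(c,500,192.5,.038),onz(w2,375,124,.038), tri([ray(c,500,192.5),ray(w2,375,124),ray(t,217.5,186.3)]),proj(c,(.448,.028,.064)))
"
```

```text
[0.60588316 0.06834125 0.038     ] [0.60935454 0.06706578 0.038     ] (array([0.61017654, 0.06701676, 0.0306366 ]), [np.float64(0.0007114582811428184), np.float64(0.0010819569558742476), np.float64(0.0016941876086732735)]) (np.float64(277.6898978567751), np.float64(223.97643215232782))
```

Request:
arm_command:
  targets:
    - [0, 1, 0, 0, 0, 0, 1]
    - [0.2, 4, 0, 0, 0, 0, 1]
    - [0.6, 8, 0.5, 0, 0, 0, 1]
    - [1, 12, 2, 0, 0, 0, 1]
    - [1.4, 15, 4, 0, 0, 0, 1]
    - [1.5, 16.4, 6, 0, 0, 0, 1]
    - [1.5, 16.4, 8.5, 0, 0, 0, 1]
    - [1.5, 16.4, 10.5, 0, 0, 0, 1]
    - [1.5, 16.4, 11.5, 0, 0, 0, 1]
    - [1.5, 16.4, 11.8, 0, 0, 0, 1]
    - [1.5, 16.4, 11.8, 0, 0, 0, 1]

```text
time: 8.0
tool_pos: [0.6073, 0.0675, 0.1929]
ee_rot: [0.652, 0.759, -0.001, -0.001]
wrist_force: [-0.6, -0.7, 0.7]
width: 0.0878
```

Request:
arm_command:
  targets:
    - [0, 0, 0, 0, 0, 0, 0.5]
    - [0, 0, 0, 0, 0, 0, 0.5]
    - [0, 0, 0, 0, 0, 0, 0.5]
    - [0, 0, 0, 0, 0, 0, 0.5]
    - [0, 0, 0, 0, 0, 0, 0.5]
    - [0, 0, 0, 0, 0, 0, 0.5]
    - [0, 0, 0, 0, 0, 0, 0.5]

```text
time: 8.58
tool_pos: [0.6079, 0.0675, 0.1952]
ee_rot: [0.652, 0.759, 0.0, 0.0]
wrist_force: [-1.2, -0.9, 5.9]
width: 0.0543
```

```bash
python3 -c "
from h import *
snap('wrist','w7.png')
plan(.4706,-.1142,.015,8.7)
c=load('w7.npz'); im=cv2.resize(c['pixels'][:,:,::-1],None,fx=4,fy=4,interpolation=cv2.INTER_CUBIC).copy()
o=env.get_obs()['tool_pos']
for dy,col in [(-.002,(255,0,0)),(0,(0,0,255)),(.002,(0,255,0))]:
  P=[proj(c,(o[0]+.0275*np.cos(t),o[1]+dy+.0275*np.sin(t),.038)) for t in np.linspace(0,6.28,60)]
  cv2.polylines(im,[np.round((np.array(P)+.5)*4-.5).astype(int)],True,col,1)
cv2.imwrite('pics/fit7.png',im[760:1360,820:1420])
"
```

```text
t 8.63 pos [0.6079 0.0675 0.1952] w 0.054 F [-1.9  0.5  6. ] cur yaw 8.69
shift cm [-15.89 -16.32  -0.2 ] turn [ 0.01  0.   -0.  ]
```

View pics/fit7.png

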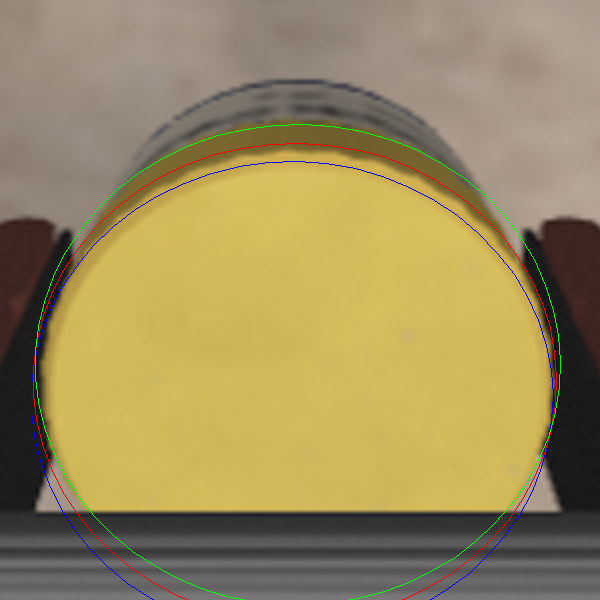

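Request:
arm_command:
  targets:
    - [0, 0, -1, 0, 0, 0, 0.5]
    - [0, 0, -3.5, 0, 0, 0, 0.5]
    - [0, 0, -7, 0, 0, 0, 0.5]
    - [-1, -1, -10, 0, 0, 0, 0.5]
    - [-3.5, -3.5, -10.5, 0, 0, 0, 0.5]
    - [-6, -6, -10.5, 0, 0, 0, 0.5]
    - [-8.5, -8.5, -10.5, 0, 0, 0, 0.5]
    - [-11, -11, -10.5, 0, 0, 0, 0.5]
    - [-13.5, -14, -10.5, 0, 0, 0, 0.5]
    - [-15.5, -16, -9, 0, 0, 0, 0.5]
    - [-15.9, -16.3, -7, 0, 0, 0, 0.5]
    - [-15.9, -16.3, -6.5, 0, 0, 0, 0.5]

```text
time: 9.63
tool_pos: [0.4686, -0.1155, 0.2583]
ee_rot: [0.653, 0.758, -0.001, -0.001]
wrist_force: [-0.5, 0.4, -0.5]
width: 0.0544
```

```bash
python3 -c "
from h import *
from ov import rk
snap('wrist','w8.png')
plan(.4706,-.1142,.0182,8.7)
c=load('w8.npz'); im=cv2.resize(c['pixels'][:,:,::-1],None,fx=4,fy=4,interpolation=cv2.INTER_CUBIC).copy()
P=lambda p:tuple(int(round((v+.5)*4-.5)) for v in proj(c,p))
C=np.array([.4593,-.0431])
for sx in(-.042,-.038,.038,.042): cv2.line(im,P(rk(sx,-.182,.01,C)),P(rk(sx,.182,.01,C)),(0,255,0),1)
for sy in(.038,.034,-.034,-.038): cv2.line(im,P(rk(-.042,sy,.01,C)),P(rk(.042,sy,.01,C)),(0,255,0),1)
cv2.imwrite('pics/fit8.png',im[400:1280:1,720:1520][::1][:600])
"
```

```text
t 9.68 pos [ 0.4694 -0.1148  0.2582] w 0.0542 F [-0.5  0.5 -1.1] cur yaw 8.57
shift cm [0.03 0.14 5.8 ] turn [-0.03 -0.01 -0.02]
```

View pics/w8.png

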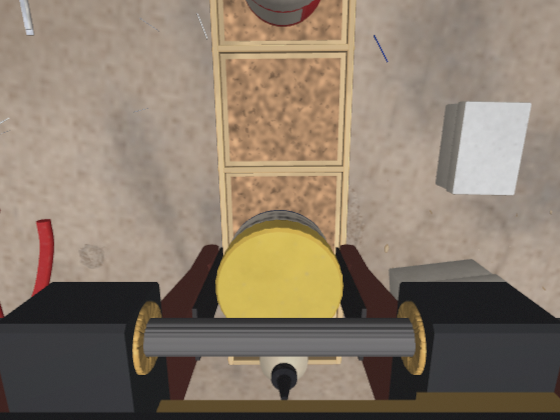

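View pics/fit8.png

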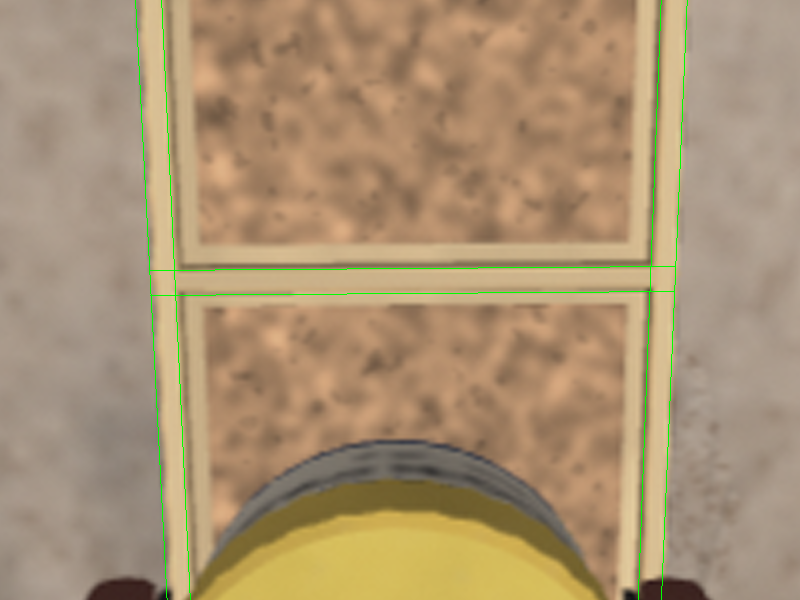

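Request:
arm_command:
  targets:
    - [0, 0.05, 1.5, 0, 0, 0, 0.5]
    - [0, 0.05, 3.5, 0, 0, 0, 0.5]
    - [0, 0.05, 5, 0, 0, 0, 0.5]
    - [0, 0.05, 5.7, 0, 0, 0, 0.5]
    - [0, 0.05, 5.7, 0, 0, 0, 0.5]
    - [0, 0.05, 5.7, 0, 0, 0, 0.5]
    - [0, 0.05, 5.7, 0, 0, 0, 0.5]

```text
time: 10.27
tool_pos: [0.4717, -0.114, 0.2033]
ee_rot: [0.651, 0.759, 0.0, 0.001]
wrist_force: [-0.7, 0.3, -0.8]
width: 0.0543
```

```bash
python3 -c "
from h import *
plan(.471,-.1142,.0172,8.7)
"
```

```text
t 10.27 pos [ 0.4717 -0.114   0.2033] w 0.0543 F [-0.7  0.3 -0.8] cur yaw 8.72
shift cm [-0.01 -0.07  0.41] turn [0.01 0.   0.  ]
```

Request:
arm_command:
  targets:
    - [0, -0.05, 0.2, 0, 0, 0, 0.5]
    - [0, -0.05, 0.4, 0, 0, 0, 0.5]
    - [0, -0.05, 0.42, 0, 0, 0, 0.5]
    - [0, -0.05, 0.42, 0, 0, 0, 0.5]

```text
time: 10.6
tool_pos: [0.4709, -0.1144, 0.199]
ee_rot: [0.652, 0.759, 0.0, 0.001]
wrist_force: [0.5, 1.0, 5.5]
width: 0.0539
```

Request:
arm_command:
  targets:
    - [0, 0, 0, 0, 0, 0, 0.6]
    - [0, 0, 0, 0, 0, 0, 0.75]
    - [0, 0, 0, 0, 0, 0, 0.9]
    - [0, 0, 0, 0, 0, 0, 0.95]
    - [0, 0, 0, 0, 0, 0, 0.95]
    - [0, 0, -1.5, 0, 0, 0, 0.95]
    - [0, 0, -4, 0, 0, 0, 0.95]
    - [0, 0, -7, 0, 0, 0, 0.95]
    - [0, 0, -9.5, 0, 0, 0, 0.95]
    - [0, 0, -10, 0, 0, 0, 0.95]
    - [0, 0, -10, 0, 0, 0, 0.95]
    - [0, 0, -10, 0, 0, 0, 0.95]

```text
time: 11.6
tool_pos: [0.4703, -0.1143, 0.2979]
ee_rot: [0.652, 0.759, -0.0, 0.0]
wrist_force: [-0.5, -0.6, 0.1]
width: 0.0834
```

```bash
python3 -c "
from h import *
snap('wrist','w9.png')
plan(.5807,-.0461,.010,6)
"
```

```text
t 11.65 pos [ 0.47   -0.1142  0.2973] w 0.0834 F [-0.1 -0.7 -0.6] cur yaw 8.69
shift cm [ 5.05 11.99 10.51] turn [-0.01 -0.01  0.45]
```

View pics/w9.png

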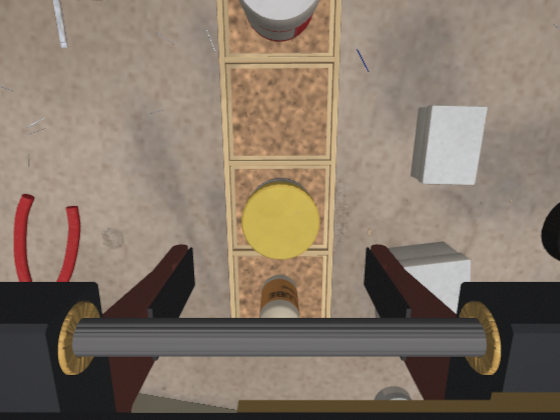

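```bash
python3 -c "
from h import *
c=load('w9.npz'); im=cv2.resize(c['pixels'][:,:,::-1],None,fx=4,fy=4,interpolation=cv2.INTER_CUBIC).copy()
P=lambda p:tuple(int(round((v+.5)*4-.5)) for v in proj(c,p))
for X,Y,A,col in[(.5807,-.0461,6,(255,0,0)),(.5815,-.0455,5,(0,0,255))]:
  a=np.radians(A)
  cv2.polylines(im,[np.array([P((X+x*np.cos(a)-y*np.sin(a),Y+x*np.sin(a)+y*np.cos(a),.028)) for x,y in [(-.019,-.027),(.019,-.027),(.019,.027),(-.019,.027)]])],True,col,1)
cv2.imwrite('pics/fit9.png',im[360:800,1580:2100])
"
```

```text
(no output)
```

View pics/fit9.png

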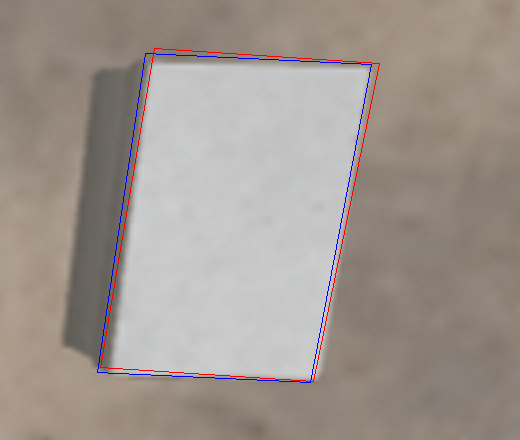

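Request:
arm_command:
  targets:
    - [0, 1, 0, 0, 0, 0.1, 0.95]
    - [1, 3.5, 0, 0, 0, 0.4, 0.9]
    - [2.5, 7, 1, 0, 0, 0.4, 0.85]
    - [4, 10, 2.5, 0, 0, 0.4, 0.8]
    - [5, 12, 4.5, 0, 0, 0.4, 0.75]
    - [5, 12, 7, 0, 0, 0.4, 0.75]
    - [5, 12, 9.3, 0, 0, 0.4, 0.75]
    - [5, 12, 10.4, 0, 0, 0.4, 0.75]
    - [5, 12, 10.5, 0, 0, 0.4, 0.75]
    - [5, 12, 10.5, 0, 0, 0.4, 0.75]

```text
time: 12.48
tool_pos: [0.5814, -0.0468, 0.1921]
ee_rot: [0.667, 0.745, -0.001, -0.001]
wrist_force: [-0.3, -0.1, 0.5]
width: 0.0659
```

Request:
arm_command:
  targets:
    - [0, 0, 0, 0, 0, 0, 0.5]
    - [0, 0, 0, 0, 0, 0, 0.3]
    - [0, 0, 0, 0, 0, 0, 0.3]
    - [0, 0, 0, 0, 0, 0, 0.3]
    - [0, 0, 0, 0, 0, 0, 0.3]
    - [0, 0, 0, 0, 0, 0, 0.3]
    - [0, 0, 0, 0, 0, 0, 0.3]
  squeeze: 15

```text
time: 13.07
tool_pos: [0.5819, -0.0469, 0.1942]
ee_rot: [0.667, 0.745, 0.0, 0.0]
wrist_force: [-1.0, 0.1, 7.3]
width: 0.0371
```

```bash
python3 -c "
from h import *
snap('wrist','w10.png')
plan(.4597,-.0431,.0152,9)
"
```

```text
t 13.12 pos [ 0.5819 -0.0469  0.1942] w 0.0374 F [-1.6 -0.4  6.3] cur yaw 6.28
shift cm [  1.72 -12.1   -0.32] turn [ 0.01  0.   -0.45]
```

View pics/w10.png

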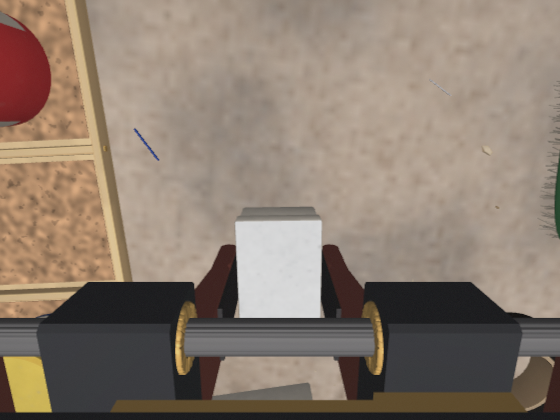

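```bash
python3 -c "
from h import *
c=load('w10.npz'); 
a=np.radians(6.3)
for d in(.025,.027,.029): print(d,proj(c,(.5819-d*np.sin(a),-.0469+d*np.cos(a),.028)))
im=c['pixels'][205:230,270:290].mean((1,2)); print(im.round())
"
```

```text
0.025 (np.float64(278.22462047574396), np.float64(224.68976878041028))
0.027 (np.float64(278.2244156378383), np.float64(220.19178912686218))
0.029 (np.float64(278.2242094031602), np.float64(215.66313812774004))
[143. 137. 104. 103. 106. 110. 114. 117. 120. 119. 106. 112. 121. 127.
 136. 164. 209. 214. 214. 214. 214. 214. 214. 214. 214.]
```

Request:
arm_command:
  targets:
    - [0, 0, -1, 0, 0, 0, 0.3]
    - [0, 0, -3.5, 0, 0, 0, 0.3]
    - [0, 0, -7, 0, 0, 0, 0.3]
    - [0.3, -1.5, -9, 0, 0, -0.2, 0.3]
    - [0.7, -4.5, -9, 0, 0, -0.4, 0.3]
    - [1.2, -8, -9, 0, 0, -0.4, 0.3]
    - [1.7, -11, -9, 0, 0, -0.4, 0.3]
    - [1.7, -12, -9, 0, 0, -0.4, 0.3]
    - [1.7, -12, -8, 0, 0, -0.4, 0.3]
    - [1.7, -12, -6.5, 0, 0, -0.4, 0.3]
    - [1.7, -12, -6, 0, 0, -0.4, 0.3]
    - [1.7, -12, -6, 0, 0, -0.4, 0.3]

```text
time: 14.12
tool_pos: [0.4612, -0.0431, 0.2522]
ee_rot: [0.652, 0.759, -0.0, -0.001]
wrist_force: [-0.2, 0.1, -1.5]
width: 0.0374
```

```bash
python3 -c "
from h import *
snap('wrist','w11.png')
plan(.4597,-.0431,.0172,9)
"
```

```text
t 14.17 pos [ 0.4613 -0.0431  0.2527] w 0.0374 F [ 0.4 -0.9 -0.8] cur yaw 8.69
shift cm [ 0.02 -0.15  5.35] turn [-0.01 -0.   -0.05]
```

View pics/w11.png

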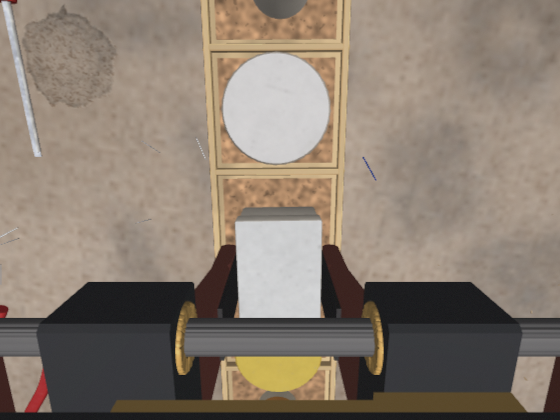

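Request:
arm_command:
  targets:
    - [0, -0.1, 1.5, 0, 0, 0, 0.3]
    - [0, -0.1, 3.5, 0, 0, 0, 0.3]
    - [0, -0.1, 4.8, 0, 0, 0, 0.3]
    - [0, -0.1, 5.2, 0, 0, 0, 0.3]
    - [0, -0.1, 5.2, 0, 0, 0, 0.3]
    - [0, -0.1, 5.2, 0, 0, 0, 0.3]

```text
time: 14.67
tool_pos: [0.46, -0.0432, 0.2016]
ee_rot: [0.651, 0.759, 0.0, 0.0]
wrist_force: [-0.1, 0.2, -1.0]
width: 0.0371
```

```bash
python3 -c "
from h import *
plan(.4597,-.0431,.0162,9)
"
```

```text
t 14.67 pos [ 0.46   -0.0432  0.2016] w 0.0371 F [-0.1  0.2 -1. ] cur yaw 8.69
shift cm [ 0.02 -0.03  0.34] turn [ 0.    0.   -0.05]
```

Request:
arm_command:
  targets:
    - [0, 0, 0.2, 0, 0, -0.05, 0.3]
    - [0, 0, 0.35, 0, 0, -0.05, 0.3]
    - [0, 0, 0.35, 0, 0, -0.05, 0.3]
    - [0, 0, 0.35, 0, 0, -0.05, 0.3]

```text
time: 15.0
tool_pos: [0.4597, -0.0432, 0.1982]
ee_rot: [0.65, 0.76, 0.0, 0.0]
wrist_force: [-0.2, -0.2, 0.4]
width: 0.0373
```

Request:
arm_command:
  targets:
    - [0, 0, 0, 0, 0, 0, 0.48]
    - [0, 0, 0, 0, 0, 0, 0.55]
    - [0, 0, 0, 0, 0, 0, 0.6]
    - [0, 0, 0, 0, 0, 0, 0.6]
    - [0, 0, -1.5, 0, 0, 0, 0.6]
    - [0, 0, -4, 0, 0, 0, 0.7]
    - [0, 0, -7, 0, 0, 0, 0.7]
    - [0, 0, -9.5, 0, 0, 0, 0.7]
    - [0, 0, -10, 0, 0, 0, 0.7]
    - [0, 0, -10, 0, 0, 0, 0.7]

```text
time: 15.83
tool_pos: [0.46, -0.0432, 0.2994]
ee_rot: [0.65, 0.76, 0.001, 0.002]
wrist_force: [-0.5, 0.1, 0.1]
width: 0.0614
```

```bash
python3 -c "
from h import *
snap('wrist','w12.png');snap('top','t12.png');snap('side','s12.png')
plan(.601,-.2806,.004,8.7)
t=cv2.imread('pics/t12.png');cv2.imwrite('pics/t12z.png',cv2.resize(t[160:300,140:400],None,fx=3,fy=3,interpolation=cv2.INTER_CUBIC))
"
```

```text
t 15.98 pos [ 0.4589 -0.0431  0.2967] w 0.0613 F [-0.3 -0.3 -0.6] cur yaw 8.99
shift cm [-25.68  10.34  11.04] turn [-0.02 -0.    0.05]
```

View pics/w12.png

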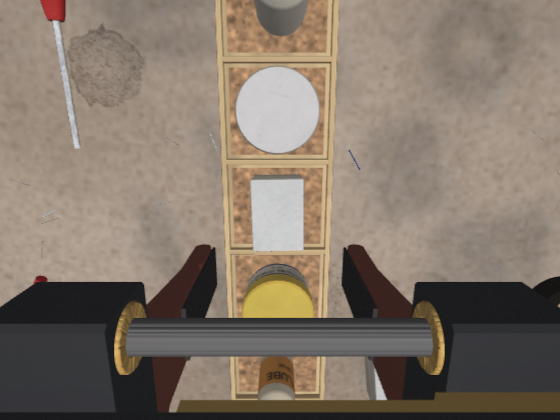

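View pics/t12z.png

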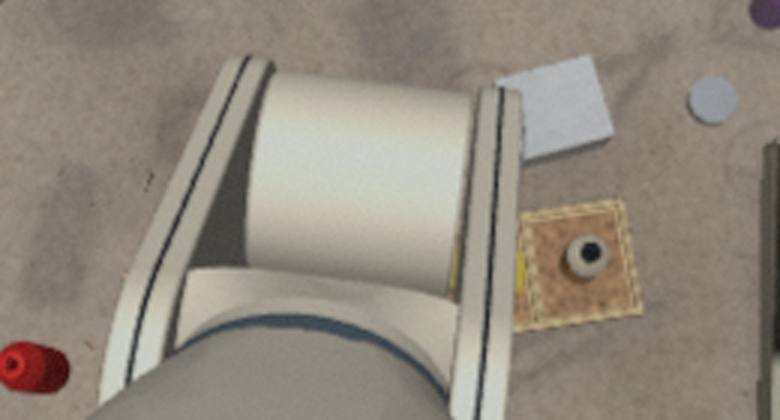

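Request:
arm_command:
  targets:
    - [-1.5, 0.5, 0, 0, 0, 0, 0.7]
    - [-5, 2, 0, 0, 0, 0, 0.7]
    - [-8.5, 3.5, 0, 0, 0, 0, 0.7]
    - [-12, 5, 0, 0, 0, 0, 0.7]
    - [-15.5, 6.5, 0, 0, 0, 0, 0.7]
    - [-19, 8, 0, 0, 0, 0, 0.7]
    - [-22, 9, 0, 0, 0, 0, 0.7]
    - [-24.5, 10, 0.5, 0, 0, 0, 0.7]
    - [-25.7, 10.3, 2, 0, 0, 0, 0.7]
    - [-25.7, 10.3, 4, 0, 0, 0, 0.7]
    - [-25.7, 10.3, 5, 0, 0, 0, 0.7]
    - [-25.7, 10.3, 5, 0, 0, 0, 0.7]

```text
time: 16.98
tool_pos: [0.5997, -0.2802, 0.2431]
ee_rot: [0.65, 0.76, -0.001, -0.004]
wrist_force: [-0.7, 0.9, -0.9]
width: 0.0615
```

```bash
python3 -c "
from h import *
snap('wrist','w13.png')
plan(.601,-.2806,.004,9)
c=load('w13.npz'); im=c['pixels'][:,:,::-1].copy()
for z,col in((.018,(0,0,255)),(0,(255,0,0))):
  P=[proj(c,(.601+.018*np.cos(t),-.2806+.018*np.sin(t),z)) for t in np.linspace(0,6.28,60)]
  cv2.polylines(im,[np.round(np.array(P)).astype(int)],True,col,1)
cv2.imwrite('pics/fit13.png',im)
"
```

```text
t 17.03 pos [ 0.6003 -0.2802  0.2449] w 0.0613 F [ 0.1 -0.1 -0.3] cur yaw 9.0
shift cm [-0.07  0.09  5.89] turn [-0.04 -0.03 -0.  ]
```

View pics/fit13.png

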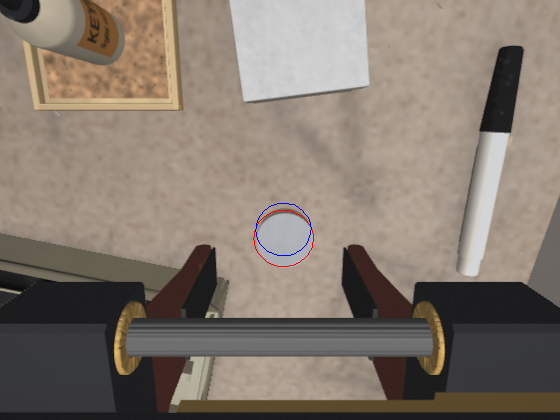

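Request:
arm_command:
  targets:
    - [0, 0.05, 1.5, 0, 0, 0, 0.7]
    - [0, 0.05, 3.5, 0, 0, 0, 0.65]
    - [0, 0.05, 5, 0, 0, 0, 0.6]
    - [0, 0.05, 5.5, 0, 0, 0, 0.6]
    - [0, 0.05, 5.5, 0, 0, 0, 0.6]
    - [0, 0.05, 5.5, 0, 0, 0, 0.6]

```text
time: 17.53
tool_pos: [0.602, -0.2807, 0.1928]
ee_rot: [0.649, 0.76, -0.0, -0.0]
wrist_force: [0.0, -0.3, 0.4]
width: 0.0527
```

```bash
python3 -c "
from h import *
plan(.601,-.2806,.004,9)"
```

```text
t 17.53 pos [ 0.602  -0.2807  0.1928] w 0.0527 F [ 0.  -0.3  0.4] cur yaw 9.0
shift cm [ 0.02 -0.1   0.68] turn [-0. -0.  0.]
```

Request:
arm_command:
  targets:
    - [0, 0, 0.3, 0, 0, 0, 0.6]
    - [0, 0, 0.6, 0, 0, 0, 0.6]
    - [0, 0, 0.6, 0, 0, 0, 0.5]
    - [0, 0, 0.6, 0, 0, 0, 0.3]
    - [0, 0, 0.6, 0, 0, 0, 0.3]
    - [0, 0, 0.6, 0, 0, 0, 0.3]
    - [0, 0, 0.6, 0, 0, 0, 0.3]
    - [0, 0, 0.6, 0, 0, 0, 0.3]

```text
time: 18.2
tool_pos: [0.602, -0.2809, 0.1871]
ee_rot: [0.65, 0.76, 0.0, 0.0]
wrist_force: [0.3, 0.5, 2.0]
width: 0.0346
```

```bash
python3 -c "
from h import *
snap('wrist','w14.png')
plan(.471,-.1142,.049,9)
c=load('w14.npz'); im=cv2.resize(c['pixels'][:,:,::-1],None,fx=4,fy=4,interpolation=cv2.INTER_CUBIC).copy()
o=env.get_obs()['tool_pos']
for dy,col in [(-.002,(255,0,0)),(0,(0,0,255)),(.002,(0,255,0))]:
  P=[proj(c,(o[0]+.018*np.cos(t),o[1]+dy+.018*np.sin(t),.018)) for t in np.linspace(0,6.28,60)]
  cv2.polylines(im,[np.round((np.array(P)+.5)*4-.5).astype(int)],True,col,1)
cv2.imwrite('pics/fit14.png',im[760:1360,820:1420])
"
```

```text
t 18.25 pos [ 0.602  -0.2809  0.1871] w 0.035 F [-0.4  0.1  2.9] cur yaw 8.99
shift cm [ 18.51 -10.33  -4.4 ] turn [ 0.  0. -0.]
```

View pics/fit14.png

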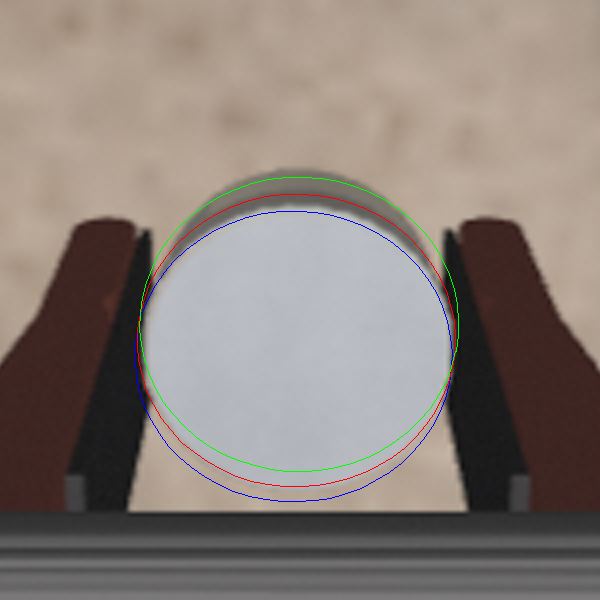

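Request:
arm_command:
  targets:
    - [0, 0, -1, 0, 0, 0, 0.3]
    - [0, 0, -3.5, 0, 0, 0, 0.3]
    - [0, 0, -7, 0, 0, 0, 0.3]
    - [0, 0, -10.5, 0, 0, 0, 0.3]
    - [1.5, -1, -13, 0, 0, 0, 0.3]
    - [4.5, -2.5, -13, 0, 0, 0, 0.3]
    - [8, -4.5, -13, 0, 0, 0, 0.3]
    - [11.5, -6.5, -13, 0, 0, 0, 0.3]
    - [15, -8.5, -13, 0, 0, 0, 0.3]
    - [18, -10, -13, 0, 0, 0, 0.3]
    - [18.5, -10.3, -13, 0, 0, 0, 0.3]
    - [18.5, -10.3, -13, 0, 0, 0, 0.3]

```text
time: 19.25
tool_pos: [0.4699, -0.1128, 0.3173]
ee_rot: [0.649, 0.761, -0.0, -0.0]
wrist_force: [0.5, -0.2, -1.1]
width: 0.035
```

Request:
arm_command:
  targets:
    - [0, 0, 1, 0, 0, 0, 0.3]
    - [0, 0, 3, 0, 0, 0, 0.3]
    - [0, 0, 4, 0, 0, 0, 0.3]
    - [0, 0, 4, 0, 0, 0, 0.3]
    - [0, 0, 4, 0, 0, 0, 0.3]

```text
time: 19.67
tool_pos: [0.4716, -0.1149, 0.2759]
ee_rot: [0.65, 0.76, -0.0, -0.001]
wrist_force: [0.2, 0.2, -0.7]
width: 0.0352
```

```bash
python3 -c "
from h import *
snap('wrist','w15.png')
plan(.471,-.1142,.049,9)
c=load('w9.npz')
im=cv2.resize(c['pixels'][:,:,::-1],None,fx=4,fy=4,interpolation=cv2.INTER_CUBIC).copy()
P=[proj(c,(.471+.0275*np.cos(t),-.1142+.0275*np.sin(t),.042)) for t in np.linspace(0,6.28,60)]
cv2.polylines(im,[np.round((np.array(P)+.5)*4-.5).astype(int)],True,(0,0,255),1)
cv2.imwrite('pics/fit9b.png',im[640:1120,840:1440])
"
```

```text
t 19.72 pos [ 0.4717 -0.1148  0.2765] w 0.0347 F [ 0.1 -0.5 -1.2] cur yaw 8.95
shift cm [ 0.07 -0.06  4.55] turn [-0.   -0.   -0.01]
```

View pics/w15.png

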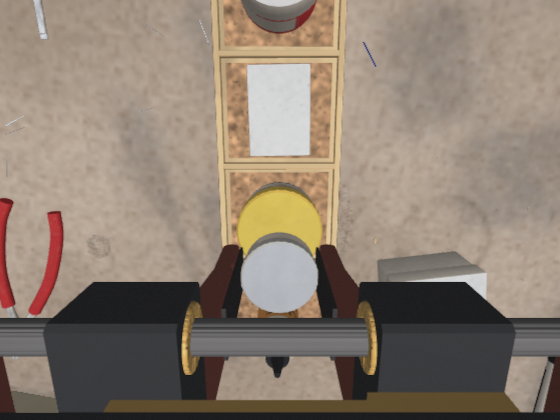

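View pics/fit9b.png

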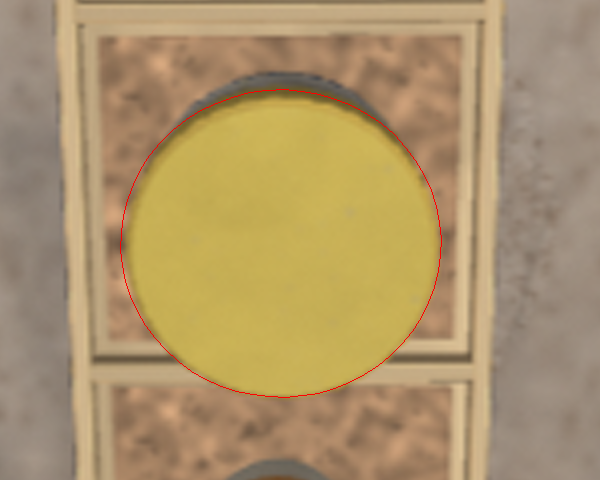

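Request:
arm_command:
  targets:
    - [0.1, -0.05, 1.5, 0, 0, 0, 0.3]
    - [0.1, -0.05, 3, 0, 0, 0, 0.3]
    - [0.1, -0.05, 4, 0, 0, 0, 0.3]
    - [0.1, -0.05, 4.3, 0, 0, 0, 0.3]
    - [0.1, -0.05, 4.3, 0, 0, 0, 0.3]
    - [0.1, -0.05, 4.3, 0, 0, 0, 0.3]

```text
time: 20.22
tool_pos: [0.4709, -0.1134, 0.2341]
ee_rot: [0.65, 0.76, 0.0, 0.0]
wrist_force: [0.0, -0.0, -0.5]
width: 0.035
```

```bash
python3 -c "
from h import *
plan(.471,-.1142,.0471,9)"
```

```text
t 20.22 pos [ 0.4709 -0.1134  0.2341] w 0.035 F [ 0.  -0.  -0.5] cur yaw 8.98
shift cm [-0.08 -0.    0.5 ] turn [ 0.  0. -0.]
```

Request:
arm_command:
  targets:
    - [-0.05, 0, 0.2, 0, 0, 0, 0.3]
    - [-0.05, 0, 0.4, 0, 0, 0, 0.3]
    - [-0.05, 0, 0.5, 0, 0, 0, 0.3]
    - [-0.05, 0, 0.5, 0, 0, 0, 0.3]
    - [-0.05, 0, 0.5, 0, 0, 0, 0.3]

```text
time: 20.63
tool_pos: [0.4706, -0.1138, 0.2289]
ee_rot: [0.65, 0.76, 0.0, 0.0]
wrist_force: [-0.0, -0.2, -0.1]
width: 0.0351
```

```bash
python3 -c "
from h import *
plan(.471,-.1142,.0471,9)"
```

```text
t 20.63 pos [ 0.4706 -0.1138  0.2289] w 0.0351 F [-0.  -0.2 -0.1] cur yaw 8.99
shift cm [-0.05  0.03 -0.02] turn [ 0.  0. -0.]
```

Height is at contact, so I'll open gently, rise and check.

Request:
arm_command:
  targets:
    - [0, 0, 0.03, 0, 0, 0, 0.35]
    - [0, 0, 0.03, 0, 0, 0, 0.43]
    - [0, 0, 0.03, 0, 0, 0, 0.48]
    - [0, 0, 0.03, 0, 0, 0, 0.52]
    - [0, 0, 0.03, 0, 0, 0, 0.55]
    - [0, 0, 0.03, 0, 0, 0, 0.55]
    - [0, 0, -1, 0, 0, 0, 0.55]
    - [0, 0, -3, 0, 0, 0, 0.55]
    - [0, 0, -6, 0, 0, 0, 0.55]
    - [0, 0, -9, 0, 0, 0, 0.55]
    - [0, 0, -10, 0, 0, 0, 0.55]
    - [0, 0, -10, 0, 0, 0, 0.55]

```text
time: 21.63
tool_pos: [0.4715, -0.114, 0.3318]
ee_rot: [0.65, 0.76, 0.001, 0.003]
wrist_force: [0.5, 0.1, 0.6]
width: 0.0485
```

```bash
python3 -c "
from h import *
snap('wrist','w16.png')
plan(.471,-.1142,.0471,9)"
```

```text
t 21.68 pos [ 0.4708 -0.1138  0.33  ] w 0.0481 F [-0.1  0.3 -0.4] cur yaw 8.99
shift cm [-0.02 -0.02 10.09] turn [ 0.03  0.01 -0.  ]
```

View pics/w16.png

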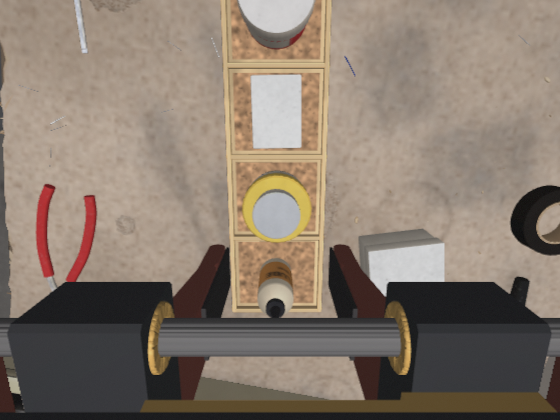

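The tin sits on the flat jar (277,214). I'll back off to the right for an overhead check.

Request:
arm_command:
  targets:
    - [0, 0, -2, 0, 0, 0, 0.6]
    - [0, 0, -5, 0, 0, 0, 0.6]
    - [-3, 0, -7, 0, 0, 0, 0.6]
    - [-6.5, 0, -7, 0, 0, 0, 0.6]
    - [-10, 0, -7, 0, 0, 0, 0.6]
    - [-13.5, 0, -7, 0, 0, 0, 0.6]
    - [-17, 0, -7, 0, 0, 0, 0.6]
    - [-20.5, 0, -7, 0, 0, 0, 0.6]
    - [-24, 0, -7, 0, 0, 0, 0.6]
    - [-27, 0, -7, 0, 0, 0, 0.6]
    - [-28, 0, -7, 0, 0, 0, 0.6]
    - [-28, 0, -7, 0, 0, 0, 0.6]

```text
time: 22.68
tool_pos: [0.514, -0.3922, 0.3963]
ee_rot: [0.65, 0.76, -0.0, -0.001]
wrist_force: [-0.1, 0.9, 0.5]
width: 0.0525
```

```bash
cat > fin.py <<'E'
from h import *
from ov import rk
C=np.array([.4595,-.0431])
for n,box in [('top',(160,300,140,400)),('side',(150,290,200,400))]:
  c=snap(n,n+'17.png'); k=3 if n=='top' else 4
  im=cv2.resize(c['pixels'][:,:,::-1],None,fx=k,fy=k,interpolation=cv2.INTER_CUBIC).copy()
  P=lambda p:tuple(int(round((v+.5)*k-.5)) for v in proj(c,p))
  if n=='top':
   for y,r,z in[(.072,.0255,.064),(-.072,.0275,.042),(-.072,.018,.06)]:
    q=rk(0,y,z,C); cv2.polylines(im,[np.array([P((q[0]+r*np.cos(t),q[1]+r*np.sin(t),z)) for t in np.linspace(0,6.28,40)])],True,(0,0,255),1)
   cv2.polylines(im,[np.array([P(rk(x,y,.032,C)) for x,y in [(-.019,-.027),(.019,-.027),(.019,.027),(-.019,.027)]])],True,(255,0,0),1)
   cv2.polylines(im,[np.array([P(rk(x,y,.010,C)) for x,y in [(-.042,-.182),(.042,-.182),(.042,.182),(-.042,.182)]])],True,(0,255,0),1)
  a,b,d,e=box; cv2.imwrite('pics/%s17z.png'%n,im[a*k:b*k,d*k:e*k])
E
python3 fin.py
```

```text
(no output)
```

View pics/top17z.png

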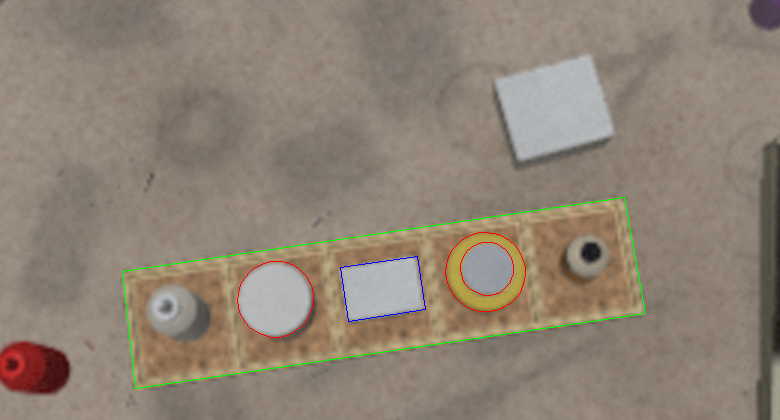

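View pics/side17z.png

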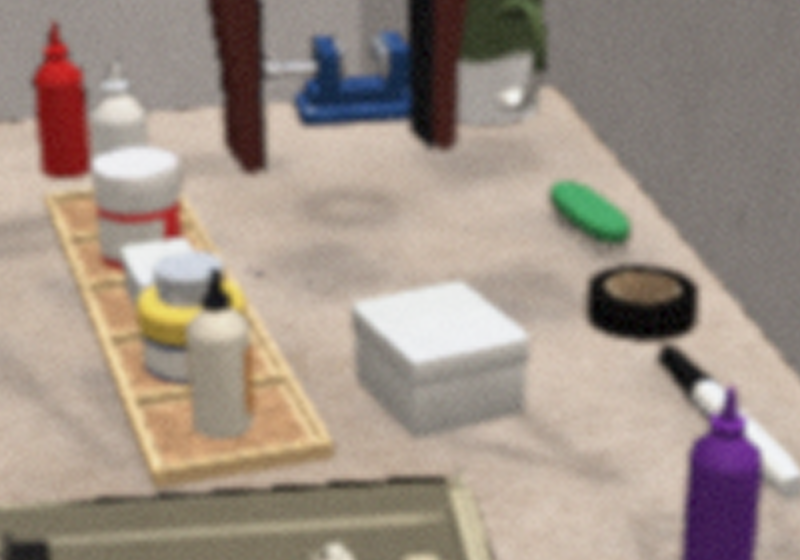

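Both views show all four items on their projected target outlines in the top view. The bottles and the larger carton have not moved, so I'm handing in.

```bash
python3 -c "
from bench import env
print(env.close_job())"
```

```text
the job is handed in; nothing more can be done
None
```

The job is handed in, finished at about 23 s of the 96 s allowed. I worked in the order asked:
1. The tall jar went into the pocket next to the white-nozzle bottle.
2. The flat jar went next to the dark-capped bottle.
3. The small carton went flat in the middle pocket, with its long side along the rack.
4. The tin went centred on the flat jar.

**Final checks:** in the top view all four items sat on their projected target outlines, to about 1 mm by eye, with the carton's edges parallel to the rack. Both bottles and the larger carton stood where they began. The side view showed the jars and the tin upright, and the gripper was clear of everything.

**Small disagreements:**
- **Camera views:** they differed by 1–3 mm on the rack and the flat jar. I used blended values, then corrected against wrist pictures.
- **Height triangulation:** one three-view check of the flat jar's lid came out about 7 mm low (31 mm against 38 mm). An earlier two-view check gave 37 mm, and I used the 38 mm.
- **Force readings:** the wrist force showed about 3–7 N upward while the fingers closed. It was gone after each lift, and no reading I saw came near the limits.

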